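# Fold down the ratchet menu stand on the coffee counter

### The arm

A 6-joint arm with a two-finger parallel gripper is mounted at the origin on the work surface. World frame = base frame: x ahead of the robot, y to its left, z up, the work surface at z = 0. Lengths are in mm, angles in rad, forces in N, time in s.
With the tool pointing down it reaches from about 325 to 750 mm from the base axis. Payload 7.6 kg.
Tool frame: the origin (TCP) lies midway between the tips of the shut fingers; the grasp point (between the pads) lies hold_point_z behind it (hold_point_z is the distance from the TCP to the grasp point, in mm); z points along the fingers, y is the direction in which the jaws open and shut (so a half turn about z gives the same grasp; the last joint's range is limited). The gripper opens to 85 mm and grips with 20 to 120 N. Pads are 22 mm wide; open, the fingers measure 114 mm over their backs; the gripper's body (76 mm by 85 mm) begins 54 mm behind the grasp point. The pads swing forward as they close: fully open they stand 13 mm farther back than shut.
Start: joints at [-1.219, 0.052, 1.401, -0, 1.689, -0.07], TCP at [214.963, -478.996, 231.323] pointing down, gripper open.
Joint ranges: [-2.9, 2.9], [-0.91, 2.17], [0.12, 2.37], [-1.06, 4.2], [0.26, 2.73], [-2.93, 2.93]. Speed limits (rad/s): [2.57, 2.57, 3.01, 3.14, 3.14, 3.14].

### API

Orientations are given as a 3x3 rotation matrix whose columns are the frame's x, y, z axes.
In Python, from workcell import * gives the robot as it stands.
- The arm moves only by the tool jog_arm, never from a script. Its argument "increments" is a list of rows, each an object with "turn": the turn, a rotation vector about the world's x, y, z scaled (see below), a list of three; "translation": the shift along the world's x, y, z scaled (see below), a list of three; "fingers": the gripper command: -1 is shut, 1 is fully open, values between are in proportion. In form: [{"turn": [rx, ry, rz], "translation": [tx, ty, tz], "fingers": fingers}, ...]. A call has 1 to 5 rows; each row shifts and turns the commanded pose from where the row before left it; what a row does not reach is not made up. The controller multiplies each number of a shift by 0.02 m and each number of a turn by 8 degrees. A row lasts 1/8 s, in which the tool goes at most 62.5 mm and 10.7 degrees, less where a joint would pass 70% of its speed; a pose out of reach is approached as far as the arm can. A call with a number of a shift or a turn outside -1 to 1 is refused whole. A call with a gripper value outside its range is refused whole. The fingers move at their own pace and stop on an object; "grip_force" is the grip in N (left out, the last holds). Time passes only in rows, so rows that do not move let the fingers close. It gives the time, the measured TCP pose, the force and the opening at its end, in the units of the state.
- get_state(): the state, without advancing time (a new reading comes with each control period).
- grab_frame(name): name is "side" or "top" or "wrist"; returns a dict with "pixels" (420x560x3 uint8, red, green, blue), "fx", "fy", "cx", "cy" (pixels), "k1" (the pictures are not rectified: a ray, as slopes to the right and down, at radius r is drawn at 1 + k1 r^2 times it, then the intrinsics apply), "extrinsics" (4x4, takes a point from world to camera coordinates); the wrist camera has in their place "tool_from_camera" (4x4, takes a point from camera to tool coordinates, whose origin is the TCP and whose axes are the flange's). Camera axes: x right, y down, z forward; pixel columns grow to the right and rows downward; lengths in mm; the calibration is good to about 2 mm. A picture is of the moment at which its call begins: read the wrist's pose just before it. There is no depth.
- finish_job(): hands the job in, once; it reports no verdict.
Trained networks look in a picture, given as the dict that the camera call returned (one of the last four; its "shot" number tells which), for a name from the list of things; names that differ only in an ending like _2 or _b are one class to them, and where a whole thing is asked for, a point or a joint stands for the part that bears it (a point fixed in the world has none). Each returns a list of dicts, best first, with "conf" (0 to 1); they miss things now and then, are a little off and sometimes report something else, mostly with a low value. They report only what shows in the picture. A call takes as long as a camera call.
- spot_in(picture, thing): "rect" ([left, top, width, height] in pixels, round what is visible of it).
- mark_of(picture, thing): "xy" ([column, row] in pixels: a listed point, or the origin of a listed thing).
The state is a dict: "clock": time; "joints": joint angles; "joint_velocities": joint speeds; "joint_efforts": joint torques, N m; "eef_pos": TCP position; "tcp_rot": TCP orientation; "force": force on the tool from outside, world axes, zero at the start; "torque": the same for the moment, N m; "opening": opening from 0.0 (shut) to 1.0 (fully open).
Only numpy, scipy, OpenCV 4.12 (cv2) and the standard library are available. Lean on these libraries where they do the work, as an engineer would, in place of code of your own. Each camera call takes 0.05 s, during which the arm holds its last target. There are 200 camera calls.

### The job

It is closing time at the self-service coffee counter: fold the board of the large menu stand, the one with the toothed quadrant at its side, down flat. Its prop only clicks upwards, so raise the board by its loop handle through the remaining notches and on past the top one until the prop swings clear, then lower it gently all the way down without letting it fall, and let go. Leave the small plain leaflet stand where it is.

Things in the scene. Friction and masses are not known exactly. Their poses are not given: they have to be found in the camera images.
- menu_board (a joint): Tilt (rad) of the large stand's black board, 180x180x10 mm, 0.35-0.7 kg, hinged at its edge nearest the robot on a base fixed to the counter. 0 flat, stop at 0.96. Its brass prop catches in a steel toothed quadrant at the left edge, a notch every 0.077 from 0.23 to 0.61 (starts between 0.23 and 0.46). Past 0.74 (0.85 is safe) the prop springs over the top and stays clear; then only the hand holds the board.
- menu_bar (a point): Middle of the cross bar of that board's loop handle: round steel bar 10 mm thick, 110 mm long, parallel to the hinge, 245 mm from the hinge line, 65 mm beyond the board's far edge; free all round but for a 10 mm rod at each end; 40 mm above the counter when flat. Turns with the board: x from hinge outwards, y along the bar, z out of the face. Raising takes 3 to 8 N here.
- menu_hinge (a point): Middle of the large stand's hinge line, 40 mm above the counter, fixed. x points level from the hinge out under the board (away from the robot), y along the hinge, z up. The bar's middle lies 245 mm x cos(tilt) along x and 245 mm x sin(tilt) along z from here.
- leaflet_stand: Small plain stand to leave alone: loose, 0.9 kg, black panel 115 mm wide, 140 mm long with a small loop handle, fixed at 22 degrees on a base 180 x 115 mm, 85 mm high, no quadrant. Origin: underside, middle of its edge nearest the robot; x away from the robot, z up.

How it is judged:
By the outcome, as a careful person would: the job done as asked, in the order asked, and still so for the second after the job is handed in, with the robot touching nothing.
It also fails if it takes over 35 s, if anything falls off the work surface, if the arm or the gripper's body presses on something with over 40 N, if the wrist force passes 120 N, or if a joint passes its speed limit or range.

## Working session

There is one attempt and no reset: what is moved stays moved. The work goes in short steps, Python scripts to look and compute and a tool call to move; the robot and the scene stay as the last step left them, time stands still between calls to the robot, and variables do not carry over. Pictures are saved under pics/ and viewed, about 8 in all and at most 12, crops included, and the job is handed in when it is done.

Besides the shell and the picture viewer there is one more tool, called after "Call:" as name(argument=value, ...), one argument or row to a line, values as JSON. jog_arm: Moves the arm, as the interface text tells. Shifts and turns lie within -1 to 1; 1 stands for 0.02 m of shift or 8 degrees of turn. Its arguments: {"type":"object","properties":{"increments":{"type":"array"},"grip_force":{"type":"number"}},"required":["increments"]}

```bash
mkdir -p pics; cat > h.py <<'E'
from workcell import *
import numpy as np, cv2
def save(p,n): cv2.imwrite('pics/'+n,p['pixels'][:,:,::-1])
def ray(p,xy):
    K=np.array([[p['fx'],0,p['cx']],[0,p['fy'],p['cy']],[0,0,1.]])
    s=cv2.undistortPoints(np.array([[xy]],float),K,np.array([p['k1'],0,0,0.]))[0,0]
    d=np.array([s[0],s[1],1])
    if 'extrinsics' in p: C=np.linalg.inv(np.array(p['extrinsics']))
    else:
        st=p['st'];T=np.eye(4);T[:3,:3]=st['tcp_rot'];T[:3,3]=st['eef_pos'];C=T@np.array(p['tool_from_camera'])
    d=C[:3,:3]@d; return C[:3,3],d/np.linalg.norm(d)
def tri(rs):
    A=sum(np.eye(3)-np.outer(d,d) for o,d in rs);b=sum((np.eye(3)-np.outer(d,d))@o for o,d in rs)
    x=np.linalg.solve(A,b);return x,[np.linalg.norm(np.cross(x-o,d)) for o,d in rs]
E
python3 - <<'E'
from h import *
st=get_state();print({k:np.round(v,3).tolist() if not isinstance(v,dict) else v for k,v in st.items()})
try: print(hold_point_z)
except Exception as e: print(e)
ps={n:grab_frame(n) for n in('side','top')}
for n,p in ps.items():
    save(p,n+'1.png')
    for t in('menu_bar','menu_hinge','leaflet_stand'): print(n,t,[(np.round(m['xy']).tolist(),round(m['conf'],2)) for m in mark_of(p,t)[:3]])
    for t in('menu_board','leaflet_stand'): print(n,t,[(np.round(m['rect']).tolist(),round(m['conf'],2)) for m in spot_in(p,t)[:3]])
for t in('menu_bar','menu_hinge','leaflet_stand'):
    try: print(t,tri([ray(p,mark_of(p,t)[0]['xy']) for p in ps.values()]))
    except Exception as e: print(e)
cv2.imwrite('pics/both.png',cv2.resize(np.hstack([p['pixels'] for p in ps.values()])[:,:,::-1],None,fx=.71,fy=.71))
E
```

```text
{'clock': 0.0, 'joints': [-1.219, 0.053, 1.402, 0.0, 1.689, -0.07], 'joint_velocities': [0.0, -0.002, -0.001, -0.001, 0.0, 0.001], 'joint_efforts': [0.001, -38.167, -36.019, -0.0, 0.006, 0.0], 'eef_pos': [214.876, -478.665, 230.465], 'tcp_rot': [[0.912, 0.409, -0.001], [0.409, -0.912, 0.001], [0.0, -0.002, -1.0]], 'force': [-0.159, -0.707, -0.355], 'torque': [-0.032, 0.018, -0.068], 'opening': 0.999}
18.700000000000003
side menu_bar [([229.0, 144.0], 0.79)]
side menu_hinge [([341.0, 184.0], 0.58)]
side leaflet_stand [([340.0, 354.0], 0.57)]
side menu_board [([214.0, 128.0, 135.0, 78.0], 0.63)]
side leaflet_stand [([194.0, 269.0, 147.0, 116.0], 0.91)]
top menu_bar [([388.0, 115.0], 0.69)]
top menu_hinge [([368.0, 265.0], 0.93)]
top leaflet_stand [([140.0, 288.0], 0.86)]
top menu_board [([315.0, 108.0, 121.0, 162.0], 0.66)]
top leaflet_stand [([100.0, 162.0, 83.0, 128.0], 0.58)]
menu_bar (array([ 652.71182309, -190.21009306,   86.25420607]), [np.float64(2.257278065251906), np.float64(2.2572780652518043)])
menu_hinge (array([ 419.13487158, -164.49583698,   33.11305488]), [np.float64(1.505850139331057), np.float64(1.5058501393309984)])
leaflet_stand (array([379.53594822, 210.68228829,  -7.06522212]), [np.float64(1.5287652008841075), np.float64(1.5287652008840926)])
```

View pics/both.png

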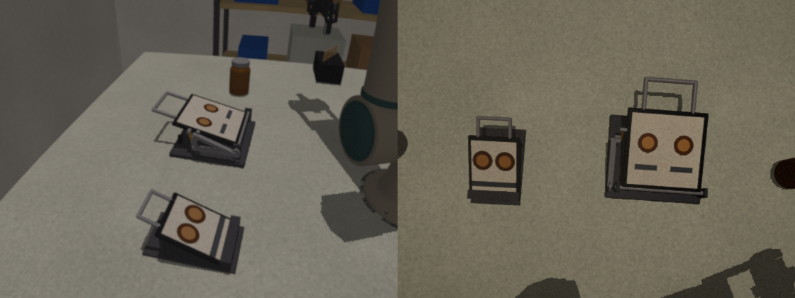

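View pics/side1.png

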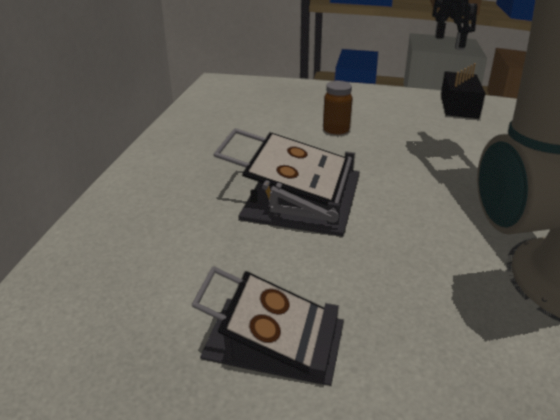

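The large stand is the upper one in the side view (bar near 229,144) and the right-hand one in the top view. The network marks agree with the picture. The leaflet stand is well clear, on the left. I'll move above the bar with the jaws turned across it.

Call:
jog_arm(
  increments=[
    {"turn":[0,0,0.3],"translation":[0.85,0.58,0.1],"fingers":0},
    {"turn":[0,0,0.3],"translation":[0.85,0.58,0.1],"fingers":0},
    {"turn":[0,0,0.3],"translation":[0.85,0.58,0.1],"fingers":0},
    {"turn":[0,0,0.3],"translation":[0.85,0.58,0.1],"fingers":0},
    {"turn":[0,0,0.3],"translation":[0.85,0.58,0.1],"fingers":0},
  ],
  grip_force=50,
)

```text
clock: 1.52
eef_pos: [300.5, -420.6, 241.4]
tcp_rot: [[0.806, 0.591, 0.0], [0.591, -0.806, -0.0], [-0.0, 0.0, -1.0]]
force: [0.1, 0.4, -0.2]
opening: 0.503
```

Call:
jog_arm(
  increments=[
    {"turn":[0,0,0.3],"translation":[0.85,0.58,0],"fingers":0},
    {"turn":[0,0,0.3],"translation":[0.85,0.58,0],"fingers":0},
    {"turn":[0,0,0.3],"translation":[0.85,0.58,0],"fingers":0},
    {"turn":[0,0,0.3],"translation":[0.85,0.58,0],"fingers":0},
    {"turn":[0,0,0.3],"translation":[0.85,0.58,0],"fingers":0},
  ],
)

```text
clock: 2.15
eef_pos: [385.5, -362.6, 241.3]
tcp_rot: [[0.666, 0.746, 0.0], [0.746, -0.666, -0.0], [-0.0, 0.0, -1.0]]
force: [0.2, -0.5, 0.4]
opening: 0.498
```

Call:
jog_arm(
  increments=[
    {"turn":[0,0,0.3],"translation":[0.85,0.58,0],"fingers":0},
    {"turn":[0,0,0.3],"translation":[0.85,0.58,0],"fingers":0},
    {"turn":[0,0,0.3],"translation":[0.85,0.58,0],"fingers":0},
    {"turn":[0,0,0.3],"translation":[0.85,0.58,0],"fingers":0},
    {"turn":[0,0,0.3],"translation":[0.85,0.58,0],"fingers":0},
  ],
)

```text
clock: 2.78
eef_pos: [471.0, -304.3, 241.3]
tcp_rot: [[0.495, 0.869, 0.0], [0.869, -0.495, -0.0], [-0.0, 0.0, -1.0]]
force: [0.0, -0.5, 0.2]
opening: 0.503
```

Call:
jog_arm(
  increments=[
    {"turn":[0,0,0.3],"translation":[0.85,0.58,0],"fingers":0},
    {"turn":[0,0,0.3],"translation":[0.85,0.58,0],"fingers":0},
    {"turn":[0,0,0.3],"translation":[0.85,0.58,0],"fingers":0},
    {"turn":[0,0,0.3],"translation":[0.85,0.58,0],"fingers":0},
    {"turn":[0,0,0.3],"translation":[0.85,0.58,0],"fingers":0},
  ],
)

```text
clock: 3.4
eef_pos: [556.1, -246.2, 241.3]
tcp_rot: [[0.304, 0.953, 0.0], [0.953, -0.304, -0.0], [-0.0, 0.0, -1.0]]
force: [0.5, -0.2, -0.3]
opening: 0.504
```

Call:
jog_arm(
  increments=[
    {"turn":[0,0,0.3],"translation":[0.7,0.58,0],"fingers":0},
    {"turn":[0,0,0.3],"translation":[0.7,0.58,0],"fingers":0},
    {"turn":[0,0,0.3],"translation":[0.7,0.58,0],"fingers":0},
    {"turn":[0,0,0.3],"translation":[0.7,0.58,0],"fingers":0},
    {"turn":[0,0,0],"translation":[0,0,0],"fingers":0},
  ],
)

```text
clock: 4.03
eef_pos: [611.8, -199.6, 240.9]
tcp_rot: [[0.141, 0.99, -0.0], [0.99, -0.141, 0.0], [0.0, -0.0, -1.0]]
force: [-0.2, 0.3, 0.0]
opening: 0.498
```

```bash
python3 - <<'E'
from h import *
st=get_state();w=grab_frame('wrist');w['st']=st;save(w,'w1.png')
print('tfc',np.round(w['tool_from_camera'],2).tolist())
S=grab_frame('side');T=grab_frame('top')
for t in('menu_bar','menu_hinge'):
    rs=[]
    for n,p in(('w',w),('s',S),('t',T)):
        m=mark_of(p,t)
        if m: print(n,t,np.round(m[0]['xy']),round(m[0]['conf'],2)); 
        if m and m[0]['conf']>.4: rs.append(ray(p,m[0]['xy']))
    if len(rs)>1: print(tri(rs))
E
```

```text
tfc [[0.0, -0.96, -0.27, 67.79], [1.0, 0.0, 0.0, 0.06], [0.0, -0.27, 0.96, -142.65], [0.0, 0.0, 0.0, 1.0]]
w menu_bar [327. 166.] 0.93
s menu_bar [228. 141.] 0.91
t menu_bar [386. 114.] 0.83
(array([ 653.15541312, -183.19183365,   95.26090344]), [np.float64(2.506715547331614), np.float64(2.9997343695951337), np.float64(1.8141862919463094)])
w menu_hinge [ 99. 177.] 0.93
s menu_hinge [340. 182.] 0.62
t menu_hinge [369. 265.] 0.84
(array([ 418.8780808 , -165.48871541,   39.50414771]), [np.float64(2.794216163112318), np.float64(1.3122777693179026), np.float64(1.642904967724249)])
```

View pics/w1.png

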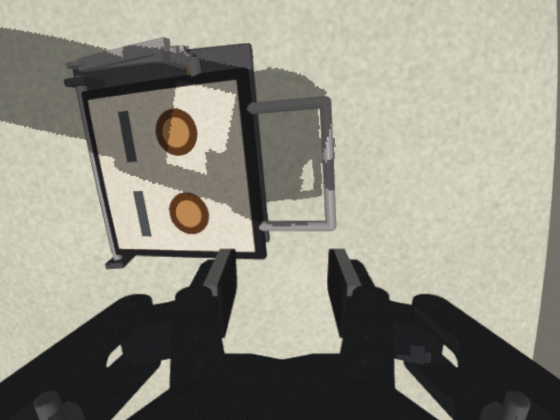

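```bash
python3 - <<'E'
from h import *
st=get_state();w=grab_frame('wrist');w['st']=st
def pl(xy,z):
    o,d=ray(w,xy);return o+d*(z-o[2])/d[2]
a,b=pl((325,101),97),pl((332,225),97);print(a,b,np.linalg.norm(a-b),(a+b)/2,np.degrees(np.arctan2(-(a-b)[0],(a-b)[1])))
a,b=pl((78,85),42),pl((118,262),42);print(a,b,np.degrees(np.arctan2(-(a-b)[0],(a-b)[1])))
E
```

```text
[ 657.94431045 -127.91682658   97.        ] [ 652.29372459 -237.54371236   97.        ] 109.77241550686227 [ 655.11901752 -182.73026947   97.        ] -2.950630784828933
[420.07762881 -72.07521882  42.        ] [ 409.68675607 -267.67106547   42.        ] -3.0409338726561934
```

Call:
jog_arm(
  increments=[
    {"turn":[0,0,0.2],"translation":[0.8,0.3,0],"fingers":0},
    {"turn":[0,0,0.2],"translation":[0.8,0.3,0],"fingers":0},
    {"turn":[0,0,0.16],"translation":[0.55,0.25,-0.5],"fingers":0},
    {"turn":[0,0,0],"translation":[0,0,-1],"fingers":0},
    {"turn":[0,0,0],"translation":[0,0,-1],"fingers":0},
  ],
)

```text
clock: 5.15
eef_pos: [653.9, -183.4, 189.8]
tcp_rot: [[0.065, 0.998, -0.001], [0.998, -0.065, 0.0], [0.0, -0.001, -1.0]]
force: [0.4, 0.1, -0.1]
opening: 0.503
```

Call:
jog_arm(
  increments=[
    {"turn":[0,0,0],"translation":[0,0,-1],"fingers":0},
    {"turn":[0,0,0],"translation":[0,0,-0.9],"fingers":0},
    {"turn":[0,0,0],"translation":[0,0,0],"fingers":0},
  ],
)

```text
clock: 5.52
eef_pos: [653.1, -183.4, 151.0]
tcp_rot: [[0.065, 0.998, -0.003], [0.998, -0.065, 0.001], [0.001, -0.004, -1.0]]
force: [0.2, 1.1, -0.1]
opening: 0.498
```

```bash
python3 - <<'E'
from h import *
st=get_state();w=grab_frame('wrist');w['st']=st;save(w,'w2.png')
m=mark_of(w,'menu_bar');print(m[:2],st['eef_pos'])
if m:
  o,d=ray(w,m[0]['xy']);print(o+d*(96-o[2])/d[2])
E
```

```text
[{'xy': [282.3, 224.5], 'conf': 0.92}] [ 653.13862442 -183.36341988  150.95678369]
[ 653.36983823 -182.66352698   96.        ]
```

View pics/w2.png

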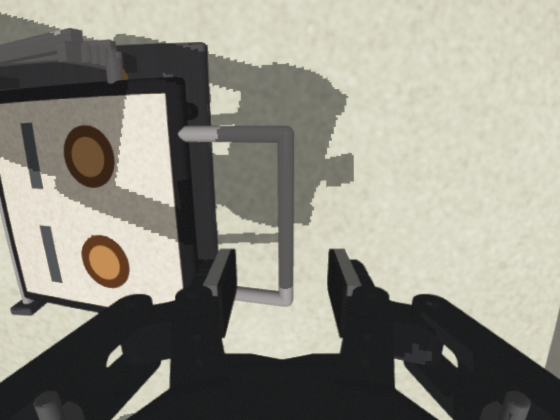

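The bar (282,224) is centred between the fingers and parallel to the pads. I'll descend and grip it.

Call:
jog_arm(
  increments=[
    {"turn":[0,0,0],"translation":[0,0,-1],"fingers":0},
    {"turn":[0,0,0],"translation":[0,0,-1],"fingers":0},
    {"turn":[0,0,0],"translation":[0,0,-1],"fingers":0},
    {"turn":[0,0,0],"translation":[0,0,-0.75],"fingers":0},
    {"turn":[0,0,0],"translation":[0,0,0],"fingers":-1},
  ],
  grip_force=50,
)

```text
clock: 6.25
eef_pos: [653.1, -183.3, 76.1]
tcp_rot: [[0.065, 0.998, -0.003], [0.998, -0.065, 0.001], [0.001, -0.003, -1.0]]
force: [0.6, -0.4, -0.1]
opening: 0.302
```

Call:
jog_arm(
  increments=[
    {"turn":[0,0,0],"translation":[0,0,0],"fingers":-1},
    {"turn":[0,0,0],"translation":[0,0,0],"fingers":-1},
    {"turn":[0,0,0],"translation":[0,0,0],"fingers":-1},
  ],
)

```text
clock: 6.62
eef_pos: [655.1, -183.7, 79.6]
tcp_rot: [[0.065, 0.998, 0.004], [0.998, -0.065, -0.001], [-0.001, 0.004, -1.0]]
force: [5.4, -0.3, -0.1]
opening: 0.093
```

```bash
python3 - <<'E'
from h import *
w=grab_frame('wrist');s=grab_frame('side')
cv2.imwrite('pics/g.png',np.hstack([cv2.resize(w['pixels'],(400,300)),cv2.resize(s['pixels'][80:230,150:350],(400,300))])[:,:,::-1])
th=np.array([.23,.26,.3,.38,.46,.54,.62,.7,.78,.85,.9,.92]);
print(np.c_[th,245*np.cos(th),245*np.sin(th)].round(2))
E
```

```text
[[2.3000e-01 2.3855e+02 5.5850e+01]
 [2.6000e-01 2.3677e+02 6.2980e+01]
 [3.0000e-01 2.3406e+02 7.2400e+01]
 [3.8000e-01 2.2752e+02 9.0880e+01]
 [4.6000e-01 2.1953e+02 1.0877e+02]
 [5.4000e-01 2.1014e+02 1.2596e+02]
 [6.2000e-01 1.9940e+02 1.4235e+02]
 [7.0000e-01 1.8739e+02 1.5783e+02]
 [7.8000e-01 1.7417e+02 1.7230e+02]
 [8.5000e-01 1.6170e+02 1.8406e+02]
 [9.0000e-01 1.5229e+02 1.9192e+02]
 [9.2000e-01 1.4843e+02 1.9492e+02]]
```

View pics/g.png

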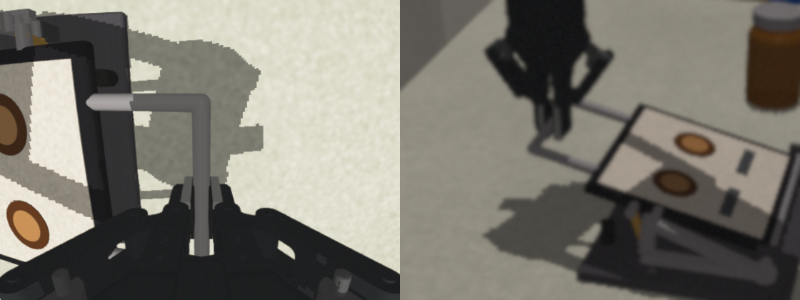

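Gripped: opening is 0.093 with the bar between the pads. I'll raise it along the arc in steps of 0.05 rad.

Call:
jog_arm(
  increments=[
    {"turn":[0,0,0],"translation":[-0.16,0.01,0.59],"fingers":-1},
    {"turn":[0,0,0],"translation":[-0.185,0.012,0.58],"fingers":-1},
    {"turn":[0,0,0],"translation":[-0.22,0.014,0.575],"fingers":-1},
    {"turn":[0,0,0],"translation":[-0.24,0.015,0.56],"fingers":-1},
    {"turn":[0,0,0],"translation":[-0.27,0.017,0.55],"fingers":-1},
  ],
)

```text
clock: 7.35
eef_pos: [634.0, -182.4, 137.7]
tcp_rot: [[0.065, 0.998, 0.006], [0.998, -0.065, -0.001], [-0.001, 0.006, -1.0]]
force: [8.3, -1.6, 0.1]
opening: 0.095
```

Call:
jog_arm(
  increments=[
    {"turn":[0,0,0],"translation":[-0.3,0.019,0.535],"fingers":-1},
    {"turn":[0,0,0],"translation":[-0.325,0.02,0.52],"fingers":-1},
    {"turn":[0,0,0],"translation":[-0.35,0.022,0.5],"fingers":-1},
  ],
)

```text
clock: 7.72
eef_pos: [614.8, -181.2, 169.5]
tcp_rot: [[0.065, 0.998, 0.008], [0.998, -0.065, -0.002], [-0.001, 0.008, -1.0]]
force: [8.1, -1.1, 2.1]
opening: 0.096
```

```bash
python3 - <<'E'
from h import *
st=get_state();print(st['eef_pos'],st['force'],st['opening'])
s=grab_frame('side');t=grab_frame('top')
m=[mark_of(p,'menu_bar') for p in(s,t)];print(m)
if all(m):print(tri([ray(p,k[0]['xy']) for p,k in zip((s,t),m)]))
cv2.imwrite('pics/r.png',cv2.resize(s['pixels'][80:230,150:350],(640,480))[:,:,::-1])
E
```

```text
[ 614.80929806 -181.24881389  169.46708989] [ 8.13017478 -1.14777698  2.10760059] 0.09643853492977938
[[{'xy': [243.8, 101.0], 'conf': 0.93}], []]
```

View pics/r.png

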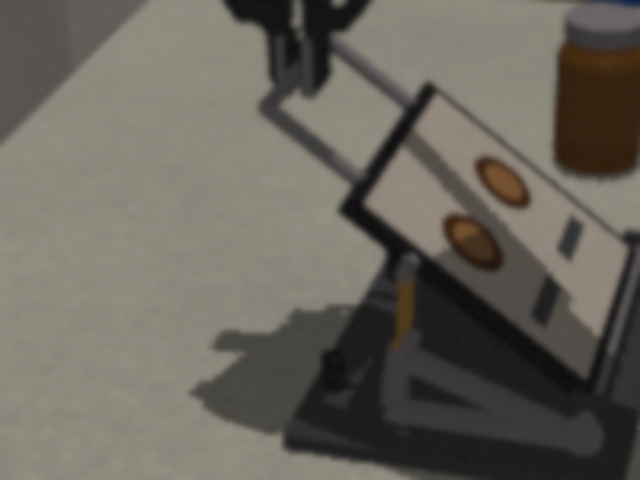

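The board follows (bar at about 0.64 rad, prop at the top of the quadrant). I'll continue past the top.

Call:
jog_arm(
  increments=[
    {"turn":[0,0,0],"translation":[-0.36,0.022,0.49],"fingers":-1},
    {"turn":[0,0,0],"translation":[-0.38,0.024,0.47],"fingers":-1},
    {"turn":[0,0,0],"translation":[-0.41,0.026,0.445],"fingers":-1},
    {"turn":[0,0,0],"translation":[-0.43,0.028,0.43],"fingers":-1},
    {"turn":[0,0,0],"translation":[-0.46,0.03,0.405],"fingers":-1},
  ],
)

```text
clock: 8.55
eef_pos: [574.0, -178.7, 214.3]
tcp_rot: [[0.065, 0.998, 0.008], [0.998, -0.065, -0.002], [-0.002, 0.008, -1.0]]
force: [8.2, -0.7, 7.2]
opening: 0.093
```

Call:
jog_arm(
  increments=[
    {"turn":[0,0,0],"translation":[0,0,0],"fingers":-1},
  ],
)

```text
clock: 8.68
eef_pos: [573.8, -178.7, 214.5]
tcp_rot: [[0.065, 0.998, 0.008], [0.998, -0.065, -0.002], [-0.002, 0.008, -1.0]]
force: [8.6, -0.5, 7.3]
opening: 0.092
```

```bash
python3 - <<'E'
from h import *
st=get_state();print(st['eef_pos'],st['force'],st['opening'])
s=grab_frame('side')
cv2.imwrite('pics/r2.png',cv2.resize(s['pixels'][80:230,150:350],(640,480))[:,:,::-1])
E
```

```text
[ 573.8321736  -178.74732502  214.46307649] [ 8.55103487 -0.49775411  7.29324071] 0.09220112141061779
```

View pics/r2.png

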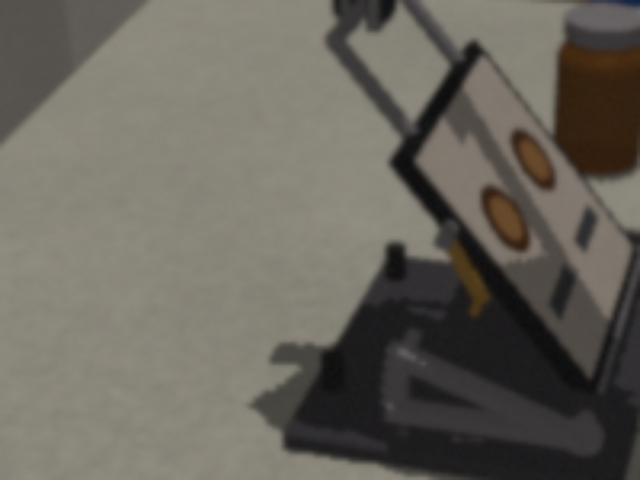

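The prop has swung clear of the quadrant (seen at 465,270, well above it). The pose puts the tilt at about 0.88–0.90. I'll lower it along the arc.

Call:
jog_arm(
  increments=[
    {"turn":[0,0,0],"translation":[0.46,-0.03,-0.405],"fingers":-1},
    {"turn":[0,0,0],"translation":[0.44,-0.028,-0.43],"fingers":-1},
    {"turn":[0,0,0],"translation":[0.425,-0.026,-0.445],"fingers":-1},
    {"turn":[0,0,0],"translation":[0.4,-0.024,-0.465],"fingers":-1},
    {"turn":[0,0,0],"translation":[0.38,-0.022,-0.485],"fingers":-1},
  ],
)

```text
clock: 9.35
eef_pos: [616.0, -181.3, 168.2]
tcp_rot: [[0.065, 0.998, 0.005], [0.998, -0.065, -0.002], [-0.001, 0.005, -1.0]]
force: [6.8, -1.6, 6.0]
opening: 0.091
```

Call:
jog_arm(
  increments=[
    {"turn":[0,0,0],"translation":[0.35,-0.022,-0.5],"fingers":-1},
    {"turn":[0,0,0],"translation":[0.325,-0.02,-0.52],"fingers":-1},
    {"turn":[0,0,0],"translation":[0.3,-0.019,-0.535],"fingers":-1},
  ],
)

```text
clock: 9.72
eef_pos: [635.0, -182.5, 136.1]
tcp_rot: [[0.065, 0.998, 0.003], [0.998, -0.065, -0.001], [-0.001, 0.003, -1.0]]
force: [5.7, -1.0, 2.5]
opening: 0.094
```

```bash
python3 - <<'E'
from h import *
st=get_state();print(st['eef_pos'],st['force'],st['opening'])
s=grab_frame('side')
cv2.imwrite('pics/r3.png',cv2.resize(s['pixels'][80:230,150:350],(640,480))[:,:,::-1])
E
```

```text
[ 634.97213212 -182.47671089  136.05468633] [ 5.66176644 -1.00392069  2.48113731] 0.0943496558254142
```

View pics/r3.png

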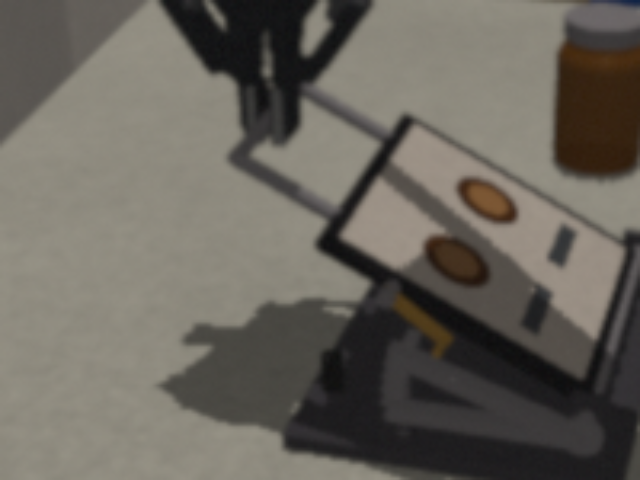

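The prop stays folded clear and the board is well held. I'll continue down.

Call:
jog_arm(
  increments=[
    {"turn":[0,0,0],"translation":[0.27,-0.017,-0.55],"fingers":-1},
    {"turn":[0,0,0],"translation":[0.24,-0.015,-0.56],"fingers":-1},
    {"turn":[0,0,0],"translation":[0.22,-0.014,-0.575],"fingers":-1},
    {"turn":[0,0,0],"translation":[0.185,-0.012,-0.58],"fingers":-1},
    {"turn":[0,0,0],"translation":[0.16,-0.01,-0.59],"fingers":-1},
  ],
)

```text
clock: 10.4
eef_pos: [655.5, -183.7, 77.6]
tcp_rot: [[0.065, 0.998, -0.0], [0.998, -0.065, -0.0], [-0.0, -0.0, -1.0]]
force: [4.6, -1.2, 1.2]
opening: 0.088
```

Call:
jog_arm(
  increments=[
    {"turn":[0,0,0],"translation":[0.115,-0.007,-0.54],"fingers":-1},
    {"turn":[0,0,0],"translation":[0.08,-0.005,-0.485],"fingers":-1},
    {"turn":[0,0,0],"translation":[0.065,-0.004,-0.485],"fingers":-1},
    {"turn":[0,0,0],"translation":[0.035,0,-0.365],"fingers":-1},
    {"turn":[0,0,0],"translation":[0.025,0,-0.3],"fingers":-1},
  ],
)

```text
clock: 11.02
eef_pos: [661.1, -184.0, 34.2]
tcp_rot: [[0.066, 0.998, -0.001], [0.998, -0.066, 0.0], [-0.0, -0.001, -1.0]]
force: [1.0, -1.6, 0.6]
opening: 0.091
```

Call:
jog_arm(
  increments=[
    {"turn":[0,0,0],"translation":[0.01,0,-0.25],"fingers":-1},
    {"turn":[0,0,0],"translation":[0,0,-0.2],"fingers":-1},
    {"turn":[0,0,0],"translation":[0,0,0],"fingers":-1},
  ],
)

```text
clock: 11.4
eef_pos: [661.4, -184.1, 25.6]
tcp_rot: [[0.066, 0.998, -0.001], [0.998, -0.066, 0.0], [-0.0, -0.001, -1.0]]
force: [-0.9, -2.7, -0.9]
opening: 0.095
```

Call:
jog_arm(
  increments=[
    {"turn":[0,0,0],"translation":[0,0,-0.12],"fingers":-1},
    {"turn":[0,0,0],"translation":[0,0,0],"fingers":-1},
  ],
)

```text
clock: 11.65
eef_pos: [661.4, -184.0, 23.4]
tcp_rot: [[0.066, 0.998, -0.001], [0.998, -0.066, -0.0], [-0.0, -0.001, -1.0]]
force: [-2.8, -2.6, -0.5]
opening: 0.094
```

Call:
jog_arm(
  increments=[
    {"turn":[0,0,0],"translation":[0,0,-0.1],"fingers":-1},
    {"turn":[0,0,0],"translation":[0,0,0],"fingers":-1},
  ],
)

```text
clock: 11.9
eef_pos: [661.5, -184.1, 23.2]
tcp_rot: [[0.066, 0.998, -0.001], [0.998, -0.066, -0.0], [-0.0, -0.001, -1.0]]
force: [-8.6, -0.5, 8.6]
opening: 0.095
```

Call:
jog_arm(
  increments=[
    {"turn":[0,0,0],"translation":[0,0,-0.1],"fingers":-1},
    {"turn":[0,0,0],"translation":[0,0,0],"fingers":-1},
  ],
)

```text
clock: 12.15
eef_pos: [661.5, -184.1, 23.1]
tcp_rot: [[0.066, 0.998, -0.001], [0.998, -0.066, -0.0], [-0.0, -0.001, -1.0]]
force: [-15.6, 1.1, 18.5]
opening: 0.088
```

```bash
python3 - <<'E'
from h import *
st=get_state();print(st['eef_pos'],st['force'],st['opening'])
s=grab_frame('side');print(mark_of(s,'menu_bar')[:1])
cv2.imwrite('pics/r4.png',cv2.resize(s['pixels'][80:230,150:350],(640,480))[:,:,::-1])
E
```

```text
[ 661.53066654 -184.11608215   23.12673575] [-15.62770421   1.13723104  18.46851984] 0.08760292394645747
[{'xy': [228.2, 163.5], 'conf': 0.7}]
```

View pics/r4.png

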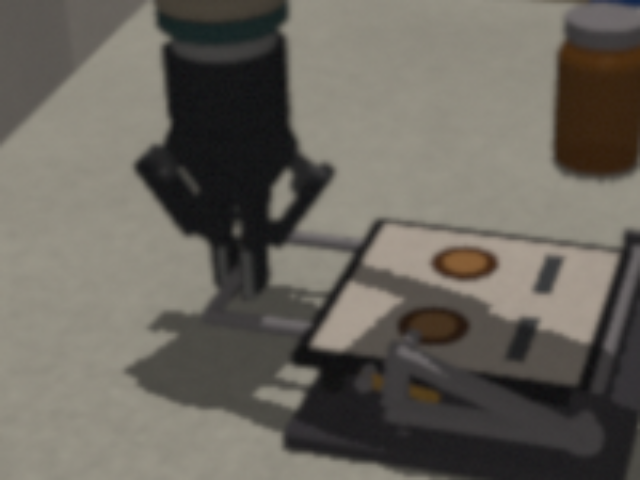

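The board is flat on its stop: height holds at 23 mm and the contact force builds. I'll take the pressure off, open and retreat upwards.

Call:
jog_arm(
  increments=[
    {"turn":[0,0,0],"translation":[0,0,0.15],"fingers":-1},
    {"turn":[0,0,0],"translation":[0,0,0],"fingers":-0.5},
    {"turn":[0,0,0],"translation":[0,0,0],"fingers":-0.1},
    {"turn":[0,0,0],"translation":[0,0,0],"fingers":-0.1},
    {"turn":[0,0,0],"translation":[0,0,0],"fingers":-0.1},
  ],
)

```text
clock: 12.88
eef_pos: [662.0, -183.7, 22.5]
tcp_rot: [[0.065, 0.998, 0.0], [0.998, -0.065, 0.0], [0.0, 0.0, -1.0]]
force: [-0.3, -0.3, 0.4]
opening: 0.449
```

Call:
jog_arm(
  increments=[
    {"turn":[0,0,0],"translation":[0,0,0.3],"fingers":-0.1},
    {"turn":[0,0,0],"translation":[0,0,0.6],"fingers":-0.1},
    {"turn":[0,0,0],"translation":[0,0,0.8],"fingers":-0.1},
    {"turn":[0,0,0],"translation":[0,0,1],"fingers":-0.1},
    {"turn":[0,0,0],"translation":[0,0,1],"fingers":-0.1},
  ],
)

```text
clock: 13.5
eef_pos: [662.1, -184.0, 98.8]
tcp_rot: [[0.066, 0.998, 0.001], [0.998, -0.066, -0.0], [-0.0, 0.001, -1.0]]
force: [1.4, 0.2, -0.8]
opening: 0.457
```

Call:
jog_arm(
  increments=[
    {"turn":[0,0,0],"translation":[0,0,1],"fingers":-0.1},
    {"turn":[0,0,0],"translation":[0,0,1],"fingers":-0.1},
    {"turn":[0,0,0],"translation":[0,0,1],"fingers":-0.1},
    {"turn":[0,0,0],"translation":[0,0,0.5],"fingers":-0.1},
    {"turn":[0,0,0],"translation":[0,0,0],"fingers":-0.1},
  ],
)

```text
clock: 14.12
eef_pos: [662.2, -184.0, 167.5]
tcp_rot: [[0.065, 0.998, 0.001], [0.998, -0.065, -0.0], [-0.0, 0.001, -1.0]]
force: [-0.4, -0.1, 1.0]
opening: 0.453
```

```bash
python3 - <<'E'
from h import *
st=get_state();print(st['clock'],st['eef_pos'],st['force'],st['opening'])
s=grab_frame('side');w=grab_frame('wrist');w['st']=st
rs=[]
for p in(s,w):
    m=mark_of(p,'menu_bar');print(m[:1]); rs+= [ray(p,m[0]['xy'])] if m else []
if len(rs)>1: print(tri(rs))
print(mark_of(s,'leaflet_stand')[:1])
cv2.imwrite('pics/f.png',np.hstack([cv2.resize(p['pixels'],(400,300)) for p in(s,w)])[:,:,::-1])
E
```

```text
14.125 [ 662.1760658  -183.98967458  167.53932935] [-0.36068755 -0.09995364  0.96706462] 0.45304141964467853
[{'xy': [223.9, 165.3], 'conf': 0.6}]
[{'xy': [279.1, 197.1], 'conf': 0.6}]
(array([ 661.32771652, -183.28619708,   38.75190288]), [np.float64(1.3003630845506782), np.float64(1.3003630845510636)])
[{'xy': [338.8, 353.4], 'conf': 0.57}]
```

View pics/f.png

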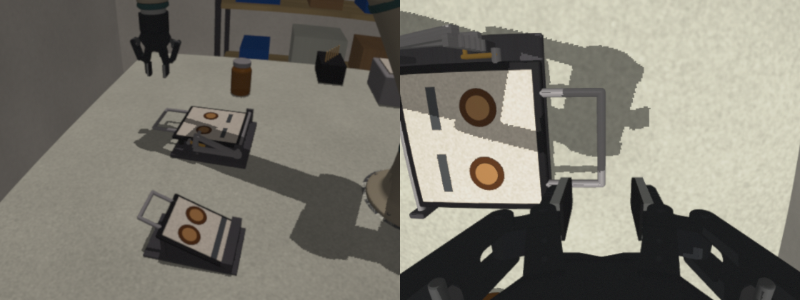

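The board lies flat, with the bar measured at z = 38.8 mm against 40 mm expected. The gripper is clear and the leaflet stand hasn't moved. Handing in.

```bash
python3 -c "
from workcell import *
print(finish_job())"
```

```text
the job is handed in; nothing more can be done
None
```

The large menu board is folded down flat and the job is handed in at about 14.2 s on the robot's clock. I gripped the loop bar and raised the board to about 0.88–0.90 rad. The side camera showed the prop swung clear there, so I lowered the board along its arc, held all the way until it met its stop. Then I took the pressure off, opened the fingers and retreated straight up.

- **Board:** the bar measured 38.8 mm above the counter, against 40 mm expected when flat, and the prop is still folded clear.
- **Gripper:** it is well above the stand with no contact force beyond sensor noise.
- **Leaflet stand:** its mark in the side picture moved by 1 px or so from the start, within the detector's error.
- **Disagreement:** the first estimate of the stand's angle on the counter varied between −3° and −6° depending on the method. I used about −3.7°, and the bar sat squarely between the pads.
- **Forces:** I saw at most about 24 N at the tool, briefly, when pressing the board onto its stop. No check failed.

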